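Raise the pour-over stand one hole and seat the dripper over the cup

TASK

The ring of the pour-over stand is too low for the dripper to hang over the coffee cup. Squeeze in the stand's spring button and slide the sleeve up until the button clicks out through the next hole, without straining it against the button or lifting, tipping or shoving the stand; let go, then gently hang the white dripper upright in the ring so that its flange sits flat on it. Leave the coffee cup standing under the ring, and do not disturb the mug, the dark cup, the pitcher or the tamper.

Things in the scene. Friction and masses are not known exactly. Their poses are not given: they have to be found in the camera images.
- stand: Pour-over stand, loose, 3 kg. Origin: on the axis of its upright post, at the underside; z up. Steel base plate, 16 mm high, reaching 56 mm to +x and -x, 61 mm to +y, 125 mm to -y. A square steel sleeve slides straight up and down on the post, up to 85 mm, and carries the ring at -y. Unlatched, it drops. A pull of over 20 N on the locked sleeve tips the stand.
- carriage: The sleeve with its ring. The sleeve is on the post axis, 22 mm square (faces square to the stand's x and y; end caps 24.5 mm), 124 mm long; all weighs 3.3 N. Origin: on the post axis, 35 mm below the sleeve's bottom end and 159 mm below its top: at the worktop at the start (lowest setting), rising with the sleeve.
- button: The post's spring button: an upright-sided 10 mm steel pin with a rounded cone tip, facing the stand's -x. Origin: at the stand's origin while it is out; moves to the stand's +x as it is pressed. Do not force the sleeve against it: 20 N is too much.
- top_hole (a point): Centre of the top one of three 12 mm holes down the sleeve's -x face, 29 mm below the sleeve's top. The button stands out through it at the start. The next hole is 29 to 47 mm below it: the distance differs from stand to stand and must be found by feel. The third is 30 mm below that. In a hole the sleeve is locked with 1 mm play up and down.
- button_tip (a point): Tip of the post's cone-tipped 10 mm steel spring button; it stays 130 mm up and moves along the stand's x: -15.5 mm out (4.5 mm proud of the sleeve), -11 flush (3 N), -9.4 under the wall. Squeezed flush by pads on the sleeve's -x and +x faces, about 20 N, it cams under the wall at an upward pull of 7 to 14 N; then the sleeve slides easily (3 to 6 N) until the next hole lets it spring out.
- ring_seat (a point): Centre of the ring's upper face, which carries the dripper's flange; 80 mm from the post axis to the stand's -y, moves with the sleeve. The ring is steel, 88 mm outside, 66 mm bore, 8 mm high; at the start this point is 82 mm above the worktop.
- dripper: White ceramic dripper, 0.15 to 0.31 kg, upright on the worktop. Origin: centre of its underside. 81 mm high: lower body 60 mm wide, narrowing to 50 at the bottom; flange 82 mm wide at 40 to 45 mm; above it a round hollow cup 65 to 66 mm wide, 4 mm wall, to 81 mm. Loop handle out to 55 mm from the axis at +y, 48 to 78 mm up. Grasp across the cup along x, 68 to 72 mm up.
- dripper_flange (a point): Centre of the underside of the dripper's flange, on its axis, 40 mm above its bottom.
- coffee_cup: Small white cup, 50 mm high, 64 mm wide, on the stand's base under the ring, handle away from the post. Origin: at its underside, 14 mm from the middle of the cup body towards the handle (its -y). Leave it there.
- glazed_mug: Yellow and brown stoneware mug, 72 mm high, 87 mm wide, 120 mm with its handle, which points to its +x; to be left alone. Origin: at its underside, middle of its outline with handle.
- espresso_cup2: Small dark cup, 50 mm high, 87 mm with its handle, behind the work; to be left alone. Origin: middle of its underside.
- milk_pitcher: White steel pitcher, 98 mm high, 98 mm with its handle, at the left; to be left alone. Origin: middle of its underside.
- tamper: Coffee tamper, 54 mm wide, 81 mm high, walnut grip; to be left alone. Origin: middle of its underside.
Things that resemble listed ones, but are neither listed nor needed, are in the scene too. Leave any pink look-alike of the dripper alone.

How it is judged:
By the outcome, as a careful person would: the job done as asked, in the order asked, and still so for the second after the job is handed in, with the robot touching nothing.
It also fails if it takes over 58 s, if anything falls off the work surface, if the arm or the gripper's body presses on something with over 40 N, if the wrist force passes 120 N, or if a joint passes its speed limit or range.

ROBOT

A 7-joint arm with a two-finger parallel gripper is mounted at the origin on a cart in front of the work surface, level with it; the furniture and walls round the work are solid. World frame = base frame: x ahead of the robot, y to its left, z up, the work surface at z = 0. Lengths are in m, angles in rad, forces in N, time in s.
With the tool pointing down it reaches from about 0.425 to 0.925 m from the base axis. Payload 6.8 kg.
Tool frame: the origin (TCP) lies on the centre line of the jaws, within the pads' length; the fingertips stand 25 mm ahead of it and the grasp point (between the pads) lies 6 mm ahead of it; z points along the fingers, y is the line along which they close (so a half turn about z gives the same grasp; the last joint's range is limited). The gripper opens to 85 mm and grips with 20 to 120 N. Pads are 22 mm wide; open, the fingers measure 114 mm over their backs; the gripper's body (76 mm by 85 mm) begins 54 mm behind the grasp point. The pads swing forward as they close: fully open they stand 13 mm farther back than shut.
Start: joints at [1.183, 0.477, 0.022, 1.555, -0.011, 1.109, -0.083], TCP at [0.186, -0.649, 0.256] pointing down, gripper open.
Joint ranges: [-2.96, 2.96], [-0.34, 2.1], [-1.41, 1.46], [0.24, 2.44], [-1.37, 4.51], [0.17, 1.92], [-2.96, 2.96]. Speed limits (rad/s): [2.39, 2.39, 3.14, 3.14, 3.14, 3.14, 3.14].

INTERFACE

Orientations are given as a rotation vector (axis times angle).
In Python, from bench import telemetry, grab_frame, job gives the robot as it stands.
- The arm moves only by the tool apply_moves, never from a script. Its argument "rows" is a list of rows, each a list of 2 entries, a list of its own where there are three numbers: the shift along the tool's x, y, z each as a share of 250 mm, from -1 to 1, then the turn, a rotation vector about the tool's x, y, z each as a share of pi rad, from -1 to 1. A call has 1 to 10 rows; each row is the pose to reach, as a shift and turn from the pose commanded when the call began, along the tool's axes at that moment, turning the shorter way round; what a row does not reach only later rows make up. A row lasts 1/8 s, in which the tool goes at most 62.5 mm and 10.7 degrees, less where a joint would pass 70% of its speed; a pose out of reach is approached as far as the arm can. A call with a number of a shift or a turn outside -1 to 1 is refused whole. A call with a gripper value outside its range is refused whole. "jaw" is the gripper's target within -1 to 1 (fully open at 1, half-way at 0, shut at -1), set as the call begins (left out, the last holds). The fingers move at their own pace and stop on an object; "newtons" is the grip in N (left out, the last holds). Time passes only in rows, so rows that repeat a pose let the fingers close. It gives the time, the measured TCP pose, the force, the opening and the grip force at its end, in the units of the state.
- telemetry.get_obs(): the state, without advancing time (a new reading comes with each control period).
- grab_frame(name): name is "scene" or "side" or "wrist"; returns a dict with "frame" (400x640x3 uint8, red, green, blue), "vertical_fov" (degrees; the focal length in pixels is half the picture's height over the tangent of half this angle, whatever the lens; pixels are square), "cx", "cy" (the principal point, pixels), "origin" and "attitude" of the camera in the world. Camera axes: x right, y up, looking along -z (the intrinsics and any distortion apply to the point x, -y, -z); pixel columns grow to the right and rows downward; lengths in m; the calibration is good to about 2 mm. The wrist camera is an equidistant fisheye: a pixel r from the principal point sees the ray r / f radians off the axis. A picture is of the moment at which its call begins. There is no depth.
- job.hand_in(): hands the job in; it is judged then, once.
The state is a dict: "clock": time; "joints": joint angles; "qvel": joint speeds; "tau": joint torques, N m; "tcp_pos": TCP position; "orientation": TCP orientation; "contact_force": force on the tool from outside, world axes, zero at the start; "moment": the same for the moment, N m; "grip_width": finger opening in m; "gripper_force": force on a finger pad.
Only numpy, scipy, OpenCV 4.12 (cv2) and the standard library are available. Lean on these libraries where they do the work, as an engineer would, in place of code of your own. Each camera call takes 0.05 s, during which the arm holds its last target. There are 200 camera calls.

## Working session

There is one attempt and no reset: what is moved stays moved. The work goes in short steps, Python scripts to look and compute and a tool call to move; the robot and the scene stay as the last step left them, time stands still between calls to the robot, and variables do not carry over. Pictures are saved under pics/ and viewed, at most 10 in all, crops included, and the job is handed in when it is done.

Besides the shell and the picture viewer there is one more tool, called after "Call:" by a JSON object that holds its "op" and its "data". apply_moves: Moves the arm, as the interface text tells. Its arguments: {"type":"object","properties":{"rows":{"type":"array"},"jaw":{"type":"number"},"newtons":{"type":"number"}},"required":["rows"]}

```bash
ls; mkdir -p pics
python3 - <<'E'
from bench import telemetry, grab_frame
import cv2,pickle,numpy as np
o=telemetry.get_obs(); print(o)
d={}
for n in("scene","side","wrist"):
    f=grab_frame(n); d[n]=f
    print(n,f["vertical_fov"],f["cx"],f["cy"],f["origin"],f["attitude"],[k for k in f])
    cv2.imwrite(f"pics/{n}0.png",f["frame"][:,:,::-1])
pickle.dump(d,open("f0.pkl","wb"))
E
```

```text
pics
{'clock': 0.0, 'joints': array([ 1.18288023,  0.47783092,  0.02236316,  1.55649903, -0.0114913 ,
        1.1092952 , -0.08311279]), 'qvel': array([-0.00178475, -0.00121215, -0.00185029, -0.0002557 , -0.00019697,
       -0.00043629,  0.00034032]), 'tau': array([ 8.07487122e-04, -5.96462667e+01,  1.60864189e+00, -2.81201077e+01,
        1.25771749e-02,  9.40417754e-03,  5.92577592e-06]), 'tcp_pos': array([ 0.18623386, -0.64820707,  0.25528538]), 'orientation': array([-3.10905957e+00, -4.37829358e-01,  6.66869201e-04]), 'contact_force': array([1.26132226, 0.78073986, 0.93507292]), 'moment': array([-0.00339121,  0.05208126,  0.0601632 ]), 'gripper_force': 0.0, 'grip_width': 0.0854041552767404}
scene 47.395067880683385 316.31481617367115 203.0747267295527 [-0.30024097 -0.63513414  0.52896007] [ 1.03003971 -0.57856675 -0.89479756] ['frame', 'vertical_fov', 'cx', 'cy', 'origin', 'attitude']
side 50.87951515318863 317.60568913170636 198.0415951737821 [0.51799792 0.31713723 1.00560046] [0.02816971 0.71723313 2.9276171 ] ['frame', 'vertical_fov', 'cx', 'cy', 'origin', 'attitude']
wrist 65.70646984690485 318.86911002654045 198.9996669033486 [ 0.25517895 -0.62890031  0.37428755] [-0.24258612  0.1835146  -1.28178082] ['frame', 'vertical_fov', 'cx', 'cy', 'origin', 'attitude']
```

View pics/scene0.png

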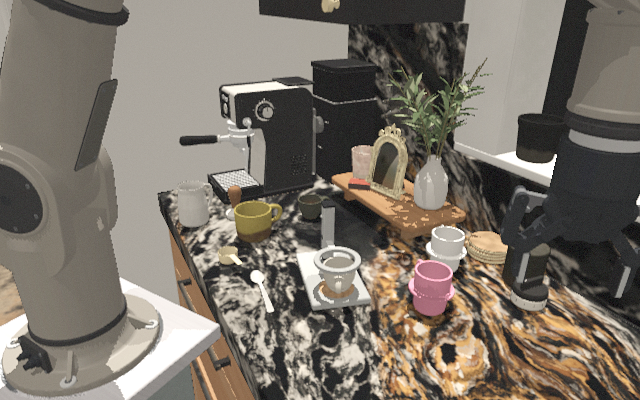

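View pics/side0.png

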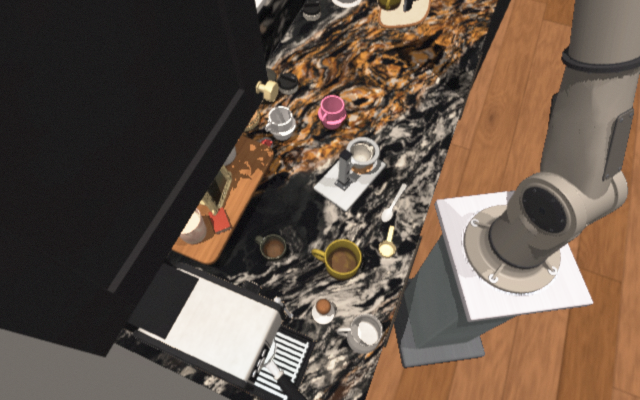

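Candidates for the white dripper: the white one at scene (447,245) / side (281,123), the pink look-alike at (433,288) / (332,112), and the white vase at (430,185). The white one with the flange fits the description. Stand: sleeve top near scene (327,205) / side (345,155), ring at side (363,155). Next is a close crop.

```bash
cat > h.py <<'E'
import numpy as np,cv2,pickle
from scipy.spatial.transform import Rotation as R
def ray(f,u,v):
    fl=200/np.tan(np.radians(f["vertical_fov"])/2)
    d=np.array([(u-f["cx"])/fl,-(v-f["cy"])/fl,-1.])
    return np.array(f["origin"]),R.from_rotvec(f["attitude"]).apply(d)
def plane(f,u,v,z):
    o,d=ray(f,u,v); return o+d*(z-o[2])/d[2]
def proj(f,p):
    fl=200/np.tan(np.radians(f["vertical_fov"])/2)
    q=R.from_rotvec(f["attitude"]).inv().apply(np.array(p)-f["origin"])
    return f["cx"]-fl*q[0]/q[2],f["cy"]+fl*q[1]/q[2]
def tri(f1,p1,f2,p2):
    o1,d1=ray(f1,*p1);o2,d2=ray(f2,*p2);d1/=np.linalg.norm(d1);d2/=np.linalg.norm(d2)
    s=np.linalg.lstsq(np.c_[d1,-d2],o2-o1,rcond=None)[0]
    a=o1+s[0]*d1;b=o2+s[1]*d2
    return (a+b)/2,np.linalg.norm(a-b)
E
python3 - <<'E'
from h import *
d=pickle.load(open("f0.pkl","rb"))
a=d["side"]["frame"][90:215,250:400]; b=d["scene"]["frame"][190:315,290:480]
A=cv2.resize(a,None,fx=2.67*1.2,fy=2.67*1.2,interpolation=cv2.INTER_CUBIC)
# stack vertically
k=4
A=cv2.resize(d["side"]["frame"][95:212,255:395],None,fx=5,fy=5,interpolation=cv2.INTER_CUBIC)
B=cv2.resize(d["scene"]["frame"][195:315,290:450],None,fx=5,fy=5,interpolation=cv2.INTER_CUBIC)
cv2.imwrite("pics/a1.png",A[:,:,::-1]);cv2.imwrite("pics/b1.png",B[:,:,::-1])
for n,u,v,z in[("side",345,153,.159),("scene",327,203,.159),("side",281,123,.06),("scene",447,248,.06)]:print(n,plane(d[n],u,v,z))
E
```

```text
side [ 0.39114068 -0.23319193  0.159     ]
scene [ 0.38917715 -0.23259351  0.159     ]
side [ 0.53782886 -0.42082974  0.06      ]
scene [ 0.51881392 -0.43993239  0.06      ]
```

View pics/a1.png

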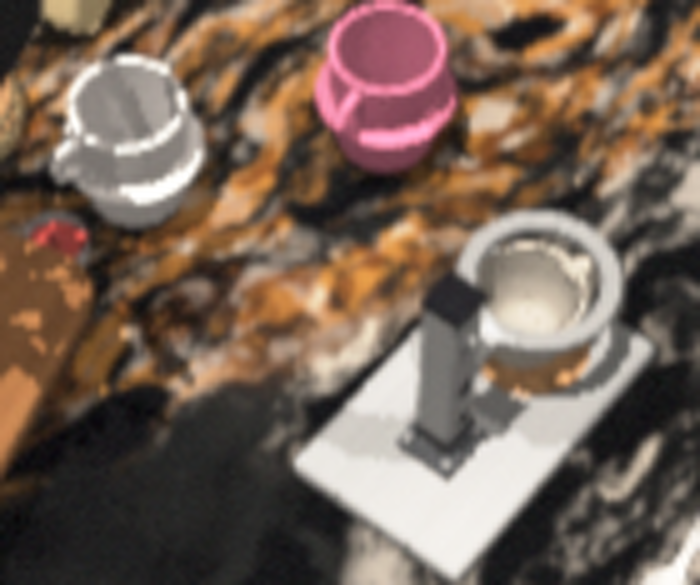

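View pics/b1.png

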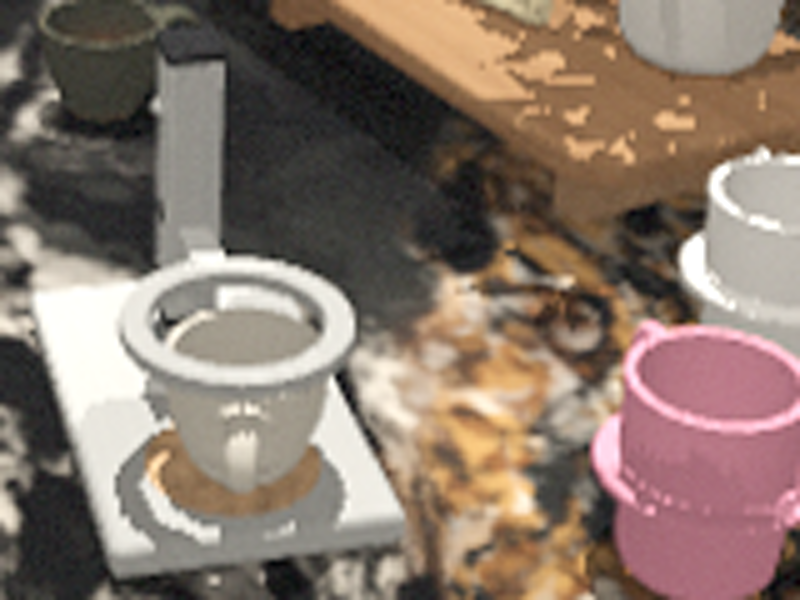

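The crop confirms the choices. The white dripper is at side (281,118) with its handle to the left at (267,128). The stand's ring is right and up of the post, the sleeve cap is at side (346,155), and the coffee cup is under the ring.

Run:
```python
from h import *
from scipy.optimize import least_squares
d=pickle.load(open("f0.pkl","rb"));S,C=d["side"],d["scene"]
s=lambda p:(255+p[0]/5-.4,95+p[1]/5-.4)
c=lambda p:(290+p[0]/5-.4,195+p[1]/5-.4)
def circ(P,r):
    P=np.array(P)[:,:2];q=least_squares(lambda q:np.hypot(*(P-q).T)-r,P.mean(0));return q.x,q.fun*1e3
ps=[plane(S,*s(p),.082) for p in[(540,210),(457,285),(622,290),(500,222),(590,228)]]
pc=[plane(C,*c(p),.082) for p in[(118,322),(357,322),(238,255),(150,283),(320,277)]]
print("ring",circ(ps,.044),circ(pc,.044))
print("drip side",circ([plane(S,*s(p),.081) for p in[(68,100),(190,105),(128,55),(120,152),(90,70),(170,70)]],.0328))
print("handle",plane(S,*s((58,168)),.063))
for p in[(297,462),(655,350),(455,572)]:print("base side",plane(S,*s(p),.016))
for p in[(35,292),(112,560),(405,520)]:print("base scene",plane(C,*c(p),.016))
print("cap side",[plane(S,*s(p),.159) for p in[(428,300),(450,275),(488,297),(462,325)]])
print("cap scene",[plane(C,*c(p),.159) for p in[(160,55),(225,58),(168,25),(222,28)]])
print(R.from_rotvec([-3.10905957e+00, -4.37829358e-01,  6.66869201e-04]).as_matrix())
```

```text
ring (array([ 0.33275257, -0.28391615]), array([ 1.40583837, -0.31374048, -0.95719672, -1.554481  , -0.22888805])) (array([ 0.33460877, -0.28920823]), array([ 1.1864179 , -0.79250395,  2.00235883, -2.78799347, -0.43361855]))
drip side (array([ 0.53701429, -0.43120617]), array([ 0.91995307,  1.35464264,  1.29905183,  0.67521902, -0.22112087,
       -0.66497051]))
handle [ 0.58002938 -0.40625376  0.063     ]
base side [ 0.46947426 -0.22959365  0.016     ]
base side [ 0.26474582 -0.27317439  0.016     ]
base side [ 0.3956957  -0.15322647  0.016     ]
base scene [ 0.39902551 -0.15299408  0.016     ]
base scene [ 0.26081863 -0.2802355   0.016     ]
base scene [ 0.33861618 -0.35887312  0.016     ]
cap side [array([ 0.40325167, -0.23022955,  0.159     ]), array([ 0.39055392, -0.24299452,  0.159     ]), array([ 0.3745002 , -0.22802356,  0.159     ]), array([ 0.38938102, -0.21401694,  0.159     ])]
cap scene [array([ 0.37347333, -0.22994845,  0.159     ]), array([ 0.38455153, -0.25215368,  0.159     ]), array([ 0.398782  , -0.21821796,  0.159     ]), array([ 0.40778803, -0.23746814,  0.159     ])]
[[ 9.61108568e-01  2.76169982e-01 -6.79453919e-04]
 [ 2.76170770e-01 -9.61106936e-01  1.77860507e-03]
 [-1.61830544e-04 -1.89707788e-03 -9.99998187e-01]]
```

Call:
{"op": "apply_moves", "data": {"rows": [[[0.6, -0.7, -0.1], [0, 0, -0.15]], [[0.6, -0.7, -0.1], [0, 0, -0.15]], [[0.6, -0.7, -0.1], [0, 0, -0.15]], [[0.6, -0.7, -0.1], [0, 0, -0.15]], [[0.6, -0.7, -0.1], [0, 0, -0.15]], [[0.6, -0.7, -0.1], [0, 0, -0.15]]], "jaw": 1, "newtons": 20}}

```text
clock: 0.9
tcp_pos: [0.2817, -0.4397, 0.2813]
orientation: [2.923, 1.151, -0.001]
contact_force: [-0.3, -0.1, -0.5]
grip_width: 0.0855
gripper_force: 0.0
```

```bash
cat > go.py <<'E'
import sys
from h import *
from bench import telemetry
# usage: go.py x y z yaw_deg(of tool y in world, tool down)
def need(x,y,z,ty):
    o=telemetry.get_obs();Rc=R.from_rotvec(o["orientation"])
    a=np.radians(ty);yv=np.array([np.cos(a),np.sin(a),0]);zv=np.array([0,0,-1.]);Rt=R.from_matrix(np.c_[np.cross(yv,zv),yv,zv])
    print("t",round(o["clock"],2),"tcp",o["tcp_pos"].round(4),"yaw_y",np.degrees(np.arctan2(*Rc.as_matrix()[1::-1,1])).round(2),"F",o["contact_force"].round(1),"w",round(o["grip_width"],4),"gf",round(o["gripper_force"],1),"q",o["joints"].round(2))
    print("shift/0.25",(Rc.inv().apply(np.array([x,y,z])-o["tcp_pos"])/.25).round(4),"turn/pi",((Rc.inv()*Rt).as_rotvec()/np.pi).round(4))
if __name__=="__main__":need(*map(float,sys.argv[1:]))
E
python3 go.py 0.391 -0.232 0.29 -47
python3 - <<'E'
from h import *
from bench import grab_frame
f=grab_frame("wrist");pickle.dump(f,open("w1.pkl","wb"));print(f["origin"],R.from_rotvec(f["attitude"]).as_matrix().round(3))
cv2.imwrite("pics/w1.png",f["frame"][:,:,::-1])
E
```

```text
t 0.9 tcp [ 0.2817 -0.4397  0.2813] yaw_y -47.0 F [-0.3 -0.1 -0.5] w 0.0855 gf 0.0 q [ 1.02  0.21 -0.16  1.88  0.04  1.06  0.02]
shift/0.25 [ 0.8864 -0.3097 -0.0354] turn/pi [ 0.      0.0002 -0.    ]
[ 0.33434434 -0.39135743  0.40012948] [[ 0.682  0.702  0.205]
 [-0.731  0.654  0.192]
 [ 0.001 -0.281  0.96 ]]
```

View pics/w1.png

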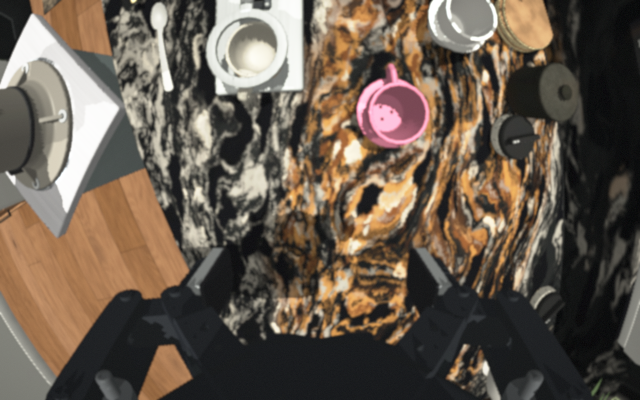

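The wrist view shows the stand's ring at (248,52), the pink dripper at (395,115) and the white dripper at (465,20). The tool is aligned with the stand. I'll move over the ring and measure.

Call:
{"op": "apply_moves", "data": {"rows": [[[0.55, -0.31, -0.035], [0, 0, 0]], [[0.55, -0.31, -0.035], [0, 0, 0]], [[0.55, -0.31, -0.035], [0, 0, 0]], [[0.55, -0.31, -0.035], [0, 0, 0]]]}}

```text
clock: 1.45
tcp_pos: [0.3305, -0.2877, 0.2902]
orientation: [2.921, 1.155, 0.0]
contact_force: [-0.1, -1.0, 0.9]
grip_width: 0.0856
gripper_force: 0.0
```

```bash
python3 go.py 0.391 -0.232 0.29 -47
python3 - <<'E'
from h import *
from bench import grab_frame
f=grab_frame("wrist");pickle.dump(f,open("w2.pkl","wb"))
cv2.imwrite("pics/w2.png",cv2.resize(f["frame"][:,:,::-1][:300,120:520],None,fx=2,fy=2))
E
```

```text
t 1.45 tcp [ 0.3305 -0.2877  0.2902] yaw_y -46.84 F [-0.1 -1.   0.9] w 0.0856 gf 0.0 q [ 0.85  0.06 -0.29  2.03  0.02  1.05 -0.26]
shift/0.25 [0.3291 0.003  0.0007] turn/pi [ 0.     -0.0001  0.0009]
```

View pics/w2.png

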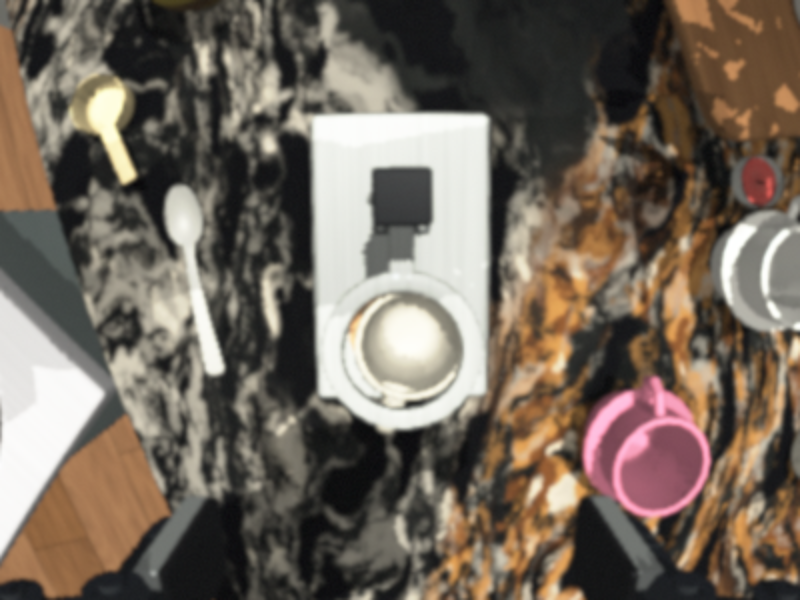

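The view shows the cap at (402,198), ring centre at (402,350), base corners at (312,115), (490,115), (320,395) and (486,393), and the white dripper at right (775,270), all in the 2x crop.

```bash
cat >> h.py <<'E'
def fray(f,u,v):
    fl=200/np.tan(np.radians(f["vertical_fov"])/2)
    x,y=u-f["cx"],v-f["cy"];r=np.hypot(x,y)+1e-9;t=r/fl
    d=np.array([np.sin(t)*x/r,-np.sin(t)*y/r,-np.cos(t)])
    return np.array(f["origin"]),R.from_rotvec(f["attitude"]).apply(d)
def fplane(f,u,v,z):
    o,d=fray(f,u,v);return (o+d*(z-o[2])/d[2])[:2]
def circ(P,r):
    from scipy.optimize import least_squares
    P=np.array(P)[:,:2];q=least_squares(lambda q:np.hypot(*(P-q).T)-r,P.mean(0),loss="soft_l1",f_scale=.001);return q.x.round(4),((np.hypot(*(P-q.x).T)-r)*1e3).round(1)
E
python3 - <<'E'
from h import *
f=pickle.load(open("w2.pkl","rb"))
g=lambda p:(120+p[0]/2-.25,p[1]/2-.25)
P=lambda p,z:fplane(f,*g(p),z)
print("cap",np.mean([P(p,.159) for p in[(373,168),(432,168),(432,226),(373,226)]],0))
c=[P(p,.159) for p in[(373,168),(432,168),(432,226),(373,226)]]
print(np.linalg.norm(c[1]-c[0]),np.linalg.norm(c[2]-c[1]))
print("ring",circ([P(p,.082) for p in[(322,350),(482,350),(402,432),(345,293),(459,293),(345,408),(459,408)]],.044))
b=[P(p,.016) for p in[(312,115),(490,115),(486,393),(320,395)]];b=np.array(b);print("base",b)
ang=lambda v:np.degrees(np.arctan2(v[1],v[0]))
print(ang(b[1]-b[0]),ang(b[2]-b[3]),ang(b[0]-b[3]),ang(b[1]-b[2]),np.linalg.norm(b[1]-b[0]),np.linalg.norm(b[0]-b[3]))
E
```

```text
cap [ 0.39183753 -0.23345694]
0.023382202432365412 0.023496284125198344
ring (array([ 0.3334, -0.2889]), array([-0.6, -0.6,  0.8,  0.7,  0.7,  0.1,  0.1]))
base [[ 0.3974217  -0.15206461]
 [ 0.47379263 -0.23326146]
 [ 0.34211931 -0.35777501]
 [ 0.26578023 -0.27834735]]
-46.7542823687094 -46.13592376947824 43.809771845174964 43.399144024280304 0.11146949622078604 0.1824193141796987
```

Call:
{"op": "apply_moves", "data": {"rows": [[[0.33, 0.005, 0.0], [0, 0, -0.001]], [[0.33, 0.005, 0.0], [0, 0, -0.001]], [[0.33, 0.005, 0.0], [0, 0, -0.001]], [[0.33, 0.005, 0.3], [0, 0, -0.001]], [[0.33, 0.005, 0.3], [0, 0, -0.001]], [[0.33, 0.005, 0.4], [0, 0, -0.001]], [[0.33, 0.005, 0.4], [0, 0, -0.001]]]}}

```text
clock: 2.38
tcp_pos: [0.3898, -0.2342, 0.1896]
orientation: [-2.92, -1.153, 0.003]
contact_force: [0.8, 1.0, 0.9]
grip_width: 0.085
gripper_force: 0.0
```

```bash
python3 go.py 0.3918 -0.2332 0.137 -46.5
```

```text
t 2.38 tcp [ 0.3898 -0.2342  0.1896] yaw_y -46.91 F [0.8 1.  0.9] w 0.085 gf 0.0 q [ 0.72  0.23 -0.36  2.11  0.11  0.83 -0.52]
shift/0.25 [0.009  0.003  0.2104] turn/pi [-0.0009  0.0004 -0.0023]
```

Call:
{"op": "apply_moves", "data": {"rows": [[[0.009, 0.003, 0.1], [0, 0, -0.0023]], [[0.009, 0.003, 0.21], [0, 0, -0.0023]], [[0.009, 0.003, 0.21], [0, 0, -0.0023]], [[0.009, 0.003, 0.21], [0, 0, -0.0023]]], "jaw": -0.25}}

```text
clock: 2.88
tcp_pos: [0.3933, -0.2328, 0.1388]
orientation: [2.917, 1.166, -0.0]
contact_force: [-1.3, 0.7, -2.1]
grip_width: 0.0317
gripper_force: 0.8
```

```bash
python3 go.py 0.3918 -0.2332 0.137 -46.5
python3 - <<'E'
from h import *
from bench import grab_frame
f=grab_frame("wrist");pickle.dump(f,open("w3.pkl","wb"))
cv2.imwrite("pics/w3.png",cv2.resize(f["frame"][:,:,::-1][140:400,160:480],None,fx=2.3,fy=2.3))
E
```

```text
t 2.88 tcp [ 0.3933 -0.2328  0.1388] yaw_y -46.42 F [-1.3  0.7 -2.1] w 0.0317 gf 0.8 q [ 0.7   0.31 -0.35  2.15  0.16  0.71 -0.57]
shift/0.25 [-0.0053 -0.003   0.0073] turn/pi [0.0002 0.0001 0.0005]
```

View pics/w3.png

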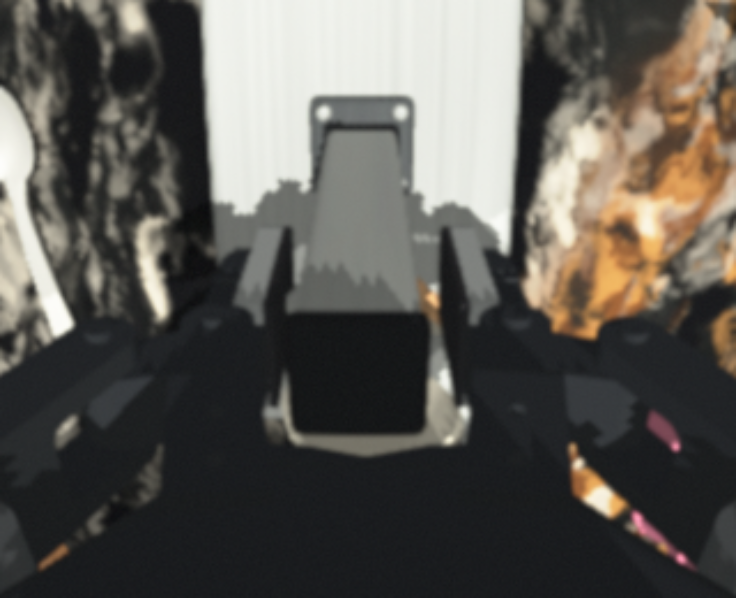

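The sleeve sits about 1 mm left of the jaw centre in the picture (cap centre x≈357, pads' centre ≈366). I'll shift the tool, then close.

Call:
{"op": "apply_moves", "data": {"rows": [[[-0.005, -0.005, 0.006], [0, 0, 0]], [[-0.005, -0.005, 0.006], [0, 0, 0]]]}}

```text
clock: 3.18
tcp_pos: [0.3919, -0.2326, 0.1368]
orientation: [2.915, 1.166, 0.002]
contact_force: [-0.1, -0.2, 0.3]
grip_width: 0.032
gripper_force: 0.0
```

Call:
{"op": "apply_moves", "data": {"rows": [[[0, 0, 0], [0, 0, 0]], [[0, 0, 0], [0, 0, 0]], [[0, 0, 0], [0, 0, 0]], [[0, 0, 0], [0, 0, 0]], [[0, 0, 0], [0, 0, 0]]], "jaw": -0.6, "newtons": 20}}

```text
clock: 3.8
tcp_pos: [0.3909, -0.2317, 0.1364]
orientation: [-2.916, -1.167, 0.001]
contact_force: [-4.3, 3.6, 7.1]
grip_width: 0.0242
gripper_force: 21.6
```

```bash
python3 go.py 0.3918 -0.2332 0.137 -46.5
```

```text
t 3.8 tcp [ 0.3909 -0.2317  0.1364] yaw_y -46.36 F [-4.3  3.6  7.1] w 0.0242 gf 21.6 q [ 0.7   0.31 -0.35  2.16  0.16  0.7  -0.57]
shift/0.25 [-0.0017  0.0068 -0.0022] turn/pi [-0.0004  0.0002  0.0008]
```

Width 24.2 mm suggests the pads may be on the end cap (24.5 mm). I'll open a little, lower 4 mm and squeeze again.

Call:
{"op": "apply_moves", "data": {"rows": [[[0, 0, 0], [0, 0, 0]], [[0, 0, 0], [0, 0, 0]], [[0, 0.002, 0.016], [0, 0, 0]], [[0, 0.002, 0.016], [0, 0, 0]]], "jaw": -0.25}}

```text
clock: 4.3
tcp_pos: [0.3917, -0.2326, 0.1317]
orientation: [-2.916, -1.167, 0.0]
contact_force: [0.1, 0.2, -0.8]
grip_width: 0.0322
gripper_force: 0.0
```

Call:
{"op": "apply_moves", "data": {"rows": [[[0, 0, 0], [0, 0, 0]], [[0, 0, 0], [0, 0, 0]], [[0, 0, 0], [0, 0, 0]], [[0, 0, 0], [0, 0, 0]], [[0, 0, 0], [0, 0, 0]]], "jaw": -0.6}}

```text
clock: 4.92
tcp_pos: [0.3908, -0.2317, 0.1317]
orientation: [-2.915, -1.167, 0.002]
contact_force: [-3.7, 3.5, 2.4]
grip_width: 0.0241
gripper_force: 16.5
```

```bash
python3 go.py 0.3918 -0.2332 0.137 -46.5
```

```text
t 4.92 tcp [ 0.3908 -0.2317  0.1317] yaw_y -46.36 F [-3.7  3.5  2.4] w 0.0241 gf 16.5 q [ 0.7   0.32 -0.34  2.16  0.17  0.69 -0.57]
shift/0.25 [-0.0012  0.0069 -0.0211] turn/pi [-0.0008  0.0002  0.0008]
```

Call:
{"op": "apply_moves", "data": {"rows": [[[0, -0.004, 0], [0, 0, 0]], [[0, -0.004, 0], [0, 0, 0]], [[0, -0.004, 0], [0, 0, 0]]], "newtons": 28, "jaw": -0.8}}

```text
clock: 5.3
tcp_pos: [0.3908, -0.2317, 0.1318]
orientation: [-2.916, -1.167, 0.001]
contact_force: [-1.4, 1.4, -2.2]
grip_width: 0.0241
gripper_force: 22.9
```

```bash
python3 go.py 0.3918 -0.2332 0.137 -46.5
python3 - <<'E'
from h import *
from bench import grab_frame
f=grab_frame("wrist");s=grab_frame("side")
A=cv2.resize(f["frame"][:,:,::-1][200:360,220:420],None,fx=3,fy=3,interpolation=cv2.INTER_CUBIC)
cv2.imwrite("pics/w4.png",A)
E
```

```text
t 5.3 tcp [ 0.3908 -0.2317  0.1318] yaw_y -46.38 F [-1.4  1.4 -2.2] w 0.0241 gf 22.9 q [ 0.69  0.32 -0.34  2.16  0.17  0.69 -0.57]
shift/0.25 [-0.0011  0.0072 -0.0208] turn/pi [-0.0003  0.0001  0.0007]
```

View pics/w4.png

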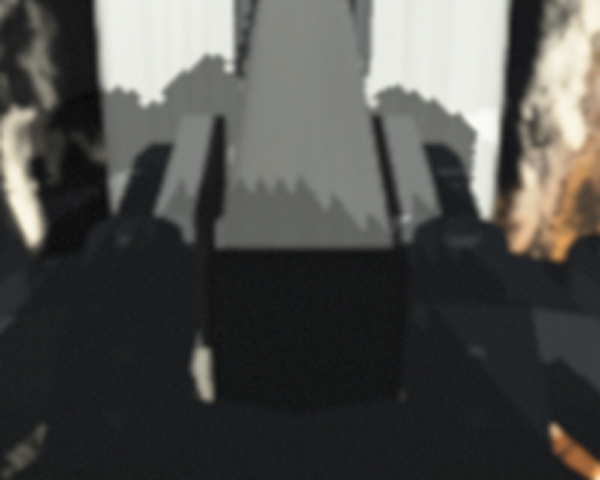

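The pads are on both sides of the sleeve just below the cap. Width doesn't change with grip, so I'll test with a gentle upward pull in small steps.

Call:
{"op": "apply_moves", "data": {"rows": [[[0, 0, -0.004], [0, 0, 0]], [[0, 0, -0.006], [0, 0, 0]]], "newtons": 24}}

```text
clock: 5.65
tcp_pos: [0.3908, -0.2317, 0.1333]
orientation: [-2.916, -1.167, 0.001]
contact_force: [-1.5, 1.9, -6.0]
grip_width: 0.0238
gripper_force: 22.5
```

Call:
{"op": "apply_moves", "data": {"rows": [[[0, 0, -0.003], [0, 0, 0]], [[0, 0, -0.003], [0, 0, 0]]]}}

```text
clock: 5.9
tcp_pos: [0.3908, -0.2317, 0.1342]
orientation: [-2.916, -1.167, 0.001]
contact_force: [-2.0, 2.2, -5.6]
grip_width: 0.0242
gripper_force: 22.5
```

Call:
{"op": "apply_moves", "data": {"rows": [[[0, 0, -0.004], [0, 0, 0]], [[0, 0, -0.008], [0, 0, 0]], [[0, 0, -0.012], [0, 0, 0]]]}}

```text
clock: 6.28
tcp_pos: [0.3907, -0.2317, 0.1368]
orientation: [-2.916, -1.167, 0.001]
contact_force: [0.3, 1.3, -13.1]
grip_width: 0.0239
gripper_force: 21.3
```

Call:
{"op": "apply_moves", "data": {"rows": [[[0, 0, -0.004], [0, 0, 0]], [[0, 0, -0.008], [0, 0, 0]], [[0, 0, -0.012], [0, 0, 0]]]}}

```text
clock: 6.65
tcp_pos: [0.3908, -0.2317, 0.1407]
orientation: [-2.916, -1.167, 0.001]
contact_force: [-3.4, 3.5, -4.6]
grip_width: 0.024
gripper_force: 22.1
```

```bash
python3 go.py 0.3918 -0.2332 0.137 -46.5
python3 - <<'E'
from h import *
from bench import grab_frame
d=pickle.load(open("f0.pkl","rb"))
f=grab_frame("scene");s=grab_frame("side")
T=[cv2.resize(x,None,fx=4,fy=4,interpolation=cv2.INTER_CUBIC) for x in (d["scene"]["frame"][200:320,295:380],f["frame"][200:320,295:380])]
cv2.imwrite("pics/c5.png",np.hstack(T)[:,:,::-1])
E
```

```text
t 6.65 tcp [ 0.3908 -0.2317  0.1407] yaw_y -46.38 F [-3.4  3.5 -4.6] w 0.024 gf 22.1 q [ 0.7   0.3  -0.35  2.15  0.16  0.71 -0.56]
shift/0.25 [-0.0012  0.0069  0.0148] turn/pi [-0.0002  0.0002  0.0006]
```

View pics/c5.png

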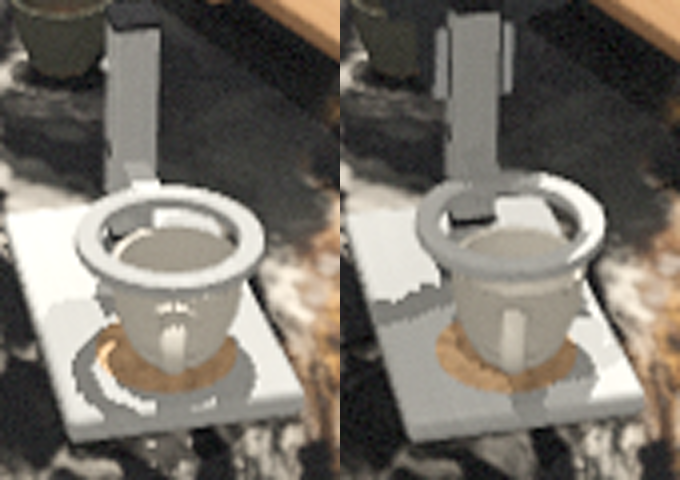

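The ring has risen from y≈188 to 172 in the 4x crop (about 8 mm) and the base is unmoved. The button cammed under, and the sleeve slides with 5 N.

Call:
{"op": "apply_moves", "data": {"rows": [[[0, 0, -0.01], [0, 0, 0]], [[0, 0, -0.02], [0, 0, 0]], [[0, 0, -0.03], [0, 0, 0]], [[0, 0, -0.04], [0, 0, 0]], [[0, 0, -0.05], [0, 0, 0]], [[0, 0, -0.06], [0, 0, 0]], [[0, 0, -0.06], [0, 0, 0]]]}}

```text
clock: 7.62
tcp_pos: [0.3908, -0.2317, 0.1558]
orientation: [-2.917, -1.167, 0.001]
contact_force: [-4.3, 3.9, -3.0]
grip_width: 0.0239
gripper_force: 22.3
```

Call:
{"op": "apply_moves", "data": {"rows": [[[0, 0, -0.004], [0, 0, 0]], [[0, 0, -0.006], [0, 0, 0]]]}}

```text
clock: 7.88
tcp_pos: [0.3908, -0.2318, 0.1572]
orientation: [-2.917, -1.167, 0.001]
contact_force: [-4.0, 4.6, -3.2]
grip_width: 0.0241
gripper_force: 22.2
```

```bash
python3 - <<'E'
from h import *
from bench import grab_frame
d=pickle.load(open("f0.pkl","rb"))["scene"];f=grab_frame("scene")
# ring bottom-front region can't use shadow; vertical shift of ring's right outer edge by template on gradient
g=lambda x:cv2.Canny(cv2.resize(cv2.cvtColor(x["frame"],cv2.COLOR_RGB2GRAY),None,fx=4,fy=4,interpolation=cv2.INTER_CUBIC),60,150)
A=g(d);B=g(f)
for nm,(x0,x1,y0,y1) in {"ringR":(345,364,246,275),"cap":(319,336,198,212)}.items():
    t=cv2.GaussianBlur(A[y0*4:y1*4,x0*4:x1*4],(7,7),0);ox,oy=x0-5,y0-35
    m=cv2.matchTemplate(cv2.GaussianBlur(B[oy*4:(y1+5)*4,ox*4:(x1+5)*4],(7,7),0),t,cv2.TM_CCOEFF_NORMED);_,v,_,l=cv2.minMaxLoc(m);print(nm,round(v,2),l[0]/4+ox-x0,l[1]/4+oy-y0)
for h in(0,.02,.025,.03):print(h,np.subtract(proj(d,[.3334,-.2889,.082+h]),proj(d,[.3334,-.2889,.082])).round(1))
E
python3 go.py 0.3918 -0.2332 0.137 -46.5
```

```text
ringR 0.48 0.5 -11.75
cap 0.43 0.25 -12.0
0 [0. 0.]
0.02 [ 0.3 -9.4]
0.025 [  0.4 -11.7]
0.03 [  0.4 -14.1]
t 7.92 tcp [ 0.3908 -0.2317  0.1573] yaw_y -46.38 F [-5.1  3.9 -2.2] w 0.0243 gf 22.2 q [ 0.71  0.27 -0.35  2.14  0.14  0.75 -0.55]
shift/0.25 [-0.0011  0.007   0.081 ] turn/pi [-0.0001  0.0001  0.0007]
```

Call:
{"op": "apply_moves", "data": {"rows": [[[0, -0.004, -0.006], [0, 0, 0]], [[0, -0.004, -0.012], [0, 0, 0]], [[0, -0.004, -0.012], [0, 0, 0]]]}}

```text
clock: 8.3
tcp_pos: [0.3907, -0.2316, 0.1603]
orientation: [2.916, 1.167, 0.001]
contact_force: [-1.8, 0.4, -2.7]
grip_width: 0.0241
gripper_force: 22.5
```

Call:
{"op": "apply_moves", "data": {"rows": [[[0, 0, -0.004], [0, 0, 0]], [[0, 0, -0.004], [0, 0, 0]]]}}

```text
clock: 8.55
tcp_pos: [0.3907, -0.2316, 0.1611]
orientation: [2.916, 1.167, 0.001]
contact_force: [-2.0, -1.3, -1.5]
grip_width: 0.0243
gripper_force: 22.6
```

Call:
{"op": "apply_moves", "data": {"rows": [[[0, 0, -0.004], [0, 0, 0]], [[0, 0, -0.004], [0, 0, 0]]]}}

```text
clock: 8.8
tcp_pos: [0.3907, -0.2316, 0.1621]
orientation: [2.916, 1.167, 0.001]
contact_force: [-1.9, -1.7, -2.4]
grip_width: 0.024
gripper_force: 22.6
```

Call:
{"op": "apply_moves", "data": {"rows": [[[0, 0, -0.004], [0, 0, 0]], [[0, 0, -0.004], [0, 0, 0]]]}}

```text
clock: 9.05
tcp_pos: [0.3907, -0.2316, 0.1631]
orientation: [2.916, 1.167, 0.001]
contact_force: [-1.3, -2.2, -2.6]
grip_width: 0.0238
gripper_force: 22.7
```

Call:
{"op": "apply_moves", "data": {"rows": [[[0, 0, -0.004], [0, 0, 0]], [[0, 0, -0.004], [0, 0, 0]]]}}

```text
clock: 9.3
tcp_pos: [0.3907, -0.2315, 0.1641]
orientation: [2.916, 1.167, 0.001]
contact_force: [-0.7, -4.1, -2.5]
grip_width: 0.0239
gripper_force: 22.7
```

Call:
{"op": "apply_moves", "data": {"rows": [[[0, 0, -0.004], [0, 0, 0]], [[0, 0, -0.004], [0, 0, 0]]]}}

```text
clock: 9.55
tcp_pos: [0.3907, -0.2315, 0.1651]
orientation: [2.916, 1.167, 0.001]
contact_force: [1.4, -5.0, -2.8]
grip_width: 0.0243
gripper_force: 22.8
```

Call:
{"op": "apply_moves", "data": {"rows": [[[0, 0, -0.004], [0, 0, 0]], [[0, 0, -0.004], [0, 0, 0]]]}}

```text
clock: 9.8
tcp_pos: [0.3907, -0.2315, 0.166]
orientation: [2.916, 1.167, 0.001]
contact_force: [0.3, -5.6, -3.2]
grip_width: 0.0239
gripper_force: 22.9
```

Call:
{"op": "apply_moves", "data": {"rows": [[[0, 0, -0.004], [0, 0, 0]], [[0, 0, -0.004], [0, 0, 0]]]}}

```text
clock: 10.05
tcp_pos: [0.3906, -0.2315, 0.167]
orientation: [2.916, 1.167, 0.001]
contact_force: [0.0, -4.7, -2.9]
grip_width: 0.0237
gripper_force: 22.9
```

Call:
{"op": "apply_moves", "data": {"rows": [[[-0.003, 0.002, -0.004], [0, 0, 0]], [[-0.003, 0.002, -0.004], [0, 0, 0]]]}}

```text
clock: 10.3
tcp_pos: [0.3907, -0.2316, 0.168]
orientation: [-2.916, -1.168, -0.001]
contact_force: [1.9, -1.7, -3.0]
grip_width: 0.0238
gripper_force: 22.8
```

Call:
{"op": "apply_moves", "data": {"rows": [[[0, 0, -0.004], [0, 0, 0]], [[0, 0, -0.004], [0, 0, 0]]]}}

```text
clock: 10.55
tcp_pos: [0.3906, -0.2316, 0.169]
orientation: [-2.916, -1.168, -0.001]
contact_force: [3.2, -0.4, -3.2]
grip_width: 0.0244
gripper_force: 22.8
```

Call:
{"op": "apply_moves", "data": {"rows": [[[0, 0, -0.004], [0, 0, 0]], [[0, 0, -0.004], [0, 0, 0]]]}}

```text
clock: 10.8
tcp_pos: [0.3906, -0.2317, 0.17]
orientation: [2.916, 1.168, 0.001]
contact_force: [3.4, 0.7, -3.3]
grip_width: 0.0239
gripper_force: 22.7
```

Call:
{"op": "apply_moves", "data": {"rows": [[[0, 0, -0.004], [0, 0, 0]], [[0, 0, -0.004], [0, 0, 0]]]}}

```text
clock: 11.05
tcp_pos: [0.3906, -0.2317, 0.1709]
orientation: [-2.916, -1.168, -0.001]
contact_force: [4.4, 2.2, -3.0]
grip_width: 0.0239
gripper_force: 22.7
```

Call:
{"op": "apply_moves", "data": {"rows": [[[0, 0, -0.004], [0, 0, 0]], [[0, 0, -0.004], [0, 0, 0]]]}}

```text
clock: 11.3
tcp_pos: [0.3906, -0.2317, 0.1719]
orientation: [-2.916, -1.168, -0.001]
contact_force: [5.0, 3.1, -3.5]
grip_width: 0.0237
gripper_force: 22.7
```

Call:
{"op": "apply_moves", "data": {"rows": [[[0, 0, -0.004], [0, 0, 0]], [[0, 0, -0.004], [0, 0, 0]]]}}

```text
clock: 11.55
tcp_pos: [0.3906, -0.2317, 0.173]
orientation: [-2.916, -1.168, -0.001]
contact_force: [4.7, 2.3, -1.9]
grip_width: 0.024
gripper_force: 22.8
```

Call:
{"op": "apply_moves", "data": {"rows": [[[0.002, 0, -0.004], [0, 0, 0]], [[0.002, 0, -0.004], [0, 0, 0]]]}}

```text
clock: 11.8
tcp_pos: [0.3906, -0.2317, 0.174]
orientation: [2.917, 1.167, 0.0]
contact_force: [4.5, 1.0, -1.2]
grip_width: 0.024
gripper_force: 22.8
```

Call:
{"op": "apply_moves", "data": {"rows": [[[0, 0, -0.004], [0, 0, 0]], [[0, 0, -0.004], [0, 0, 0]]]}}

```text
clock: 12.05
tcp_pos: [0.3906, -0.2317, 0.1749]
orientation: [2.917, 1.167, 0.0]
contact_force: [2.7, 1.5, -1.5]
grip_width: 0.0242
gripper_force: 22.8
```

Call:
{"op": "apply_moves", "data": {"rows": [[[0, 0, -0.004], [0, 0, 0]], [[0, 0, -0.004], [0, 0, 0]]]}}

```text
clock: 12.3
tcp_pos: [0.3906, -0.2317, 0.1759]
orientation: [2.917, 1.167, 0.0]
contact_force: [4.5, 1.8, -1.4]
grip_width: 0.0242
gripper_force: 22.7
```

```bash
cat > rise.py <<'E'
from h import *
from bench import grab_frame
d=pickle.load(open("f0.pkl","rb"))["scene"];f=grab_frame("scene")
g=lambda x:cv2.Canny(cv2.resize(cv2.cvtColor(x["frame"],cv2.COLOR_RGB2GRAY),None,fx=4,fy=4,interpolation=cv2.INTER_CUBIC),60,150)
A=g(d);B=g(f)
for nm,(x0,x1,y0,y1),P in (("ringR",(345,364,246,275),[.3334,-.2889,.082]),("ringL",(311,330,246,275),[.3334,-.2889,.082]),("cap",(319,336,198,212),[.391,-.232,.159])):
    t=cv2.GaussianBlur(A[y0*4:y1*4,x0*4:x1*4],(7,7),0);ox,oy=x0-5,y0-35
    m=cv2.matchTemplate(cv2.GaussianBlur(B[oy*4:(y1+5)*4,ox*4:(x1+5)*4],(7,7),0),t,cv2.TM_CCOEFF_NORMED);_,v,_,l=cv2.minMaxLoc(m);dy=l[1]/4+oy-y0
    hs=np.linspace(0,.07,141);k=[proj(d,np.add(P,[0,0,h]))[1]-proj(d,P)[1] for h in hs]
    print(nm,round(v,2),l[0]/4+ox-x0,dy,"rise mm",1e3*hs[np.argmin(abs(np.array(k)-dy))])
E
python3 rise.py
```

```text
ringR 0.47 0.75 -20.75 rise mm 44.0
ringL 0.26 -0.5 -19.0 rise mm 40.0
cap 0.46 0.5 -21.25 rise mm 44.5
```

Still rising with the tool (44 mm), so I continue.

Call:
{"op": "apply_moves", "data": {"rows": [[[0.001, 0, -0.003], [0, 0, 0]], [[0.001, 0, -0.003], [0, 0, 0]]]}}

```text
clock: 12.6
tcp_pos: [0.3907, -0.2317, 0.1766]
orientation: [2.917, 1.167, -0.0]
contact_force: [3.2, 0.5, -2.1]
grip_width: 0.0237
gripper_force: 22.6
```

Call:
{"op": "apply_moves", "data": {"rows": [[[0, 0, -0.003], [0, 0, 0]], [[0, 0, -0.003], [0, 0, 0]]]}}

```text
clock: 12.85
tcp_pos: [0.3906, -0.2317, 0.1773]
orientation: [2.917, 1.167, -0.0]
contact_force: [3.2, -0.4, -3.0]
grip_width: 0.0237
gripper_force: 22.5
```

Call:
{"op": "apply_moves", "data": {"rows": [[[0, 0, -0.003], [0, 0, 0]], [[0, 0, -0.003], [0, 0, 0]]]}}

```text
clock: 13.1
tcp_pos: [0.3907, -0.2316, 0.1781]
orientation: [2.917, 1.167, -0.0]
contact_force: [3.8, 0.2, -3.7]
grip_width: 0.0243
gripper_force: 22.5
```

Call:
{"op": "apply_moves", "data": {"rows": [[[0, 0, -0.003], [0, 0, 0]], [[0, 0, -0.003], [0, 0, 0]]]}}

```text
clock: 13.35
tcp_pos: [0.3906, -0.2317, 0.1788]
orientation: [2.917, 1.167, -0.0]
contact_force: [3.3, -1.2, -2.9]
grip_width: 0.0242
gripper_force: 22.5
```

Call:
{"op": "apply_moves", "data": {"rows": [[[0, 0, -0.003], [0, 0, 0]], [[0, 0, -0.003], [0, 0, 0]]]}}

```text
clock: 13.6
tcp_pos: [0.3906, -0.2316, 0.1794]
orientation: [-2.917, -1.167, 0.0]
contact_force: [3.6, -1.4, -6.4]
grip_width: 0.0242
gripper_force: 22.3
```

```bash
python3 rise.py;python3 go.py 0.3918 -0.2332 0.137 -46.5
```

```text
ringR 0.49 0.75 -22.5 rise mm 47.5
ringL 0.23 0.25 -22.0 rise mm 46.5
cap 0.49 0.5 -23.0 rise mm 48.0
t 13.65 tcp [ 0.3906 -0.2316  0.1794] yaw_y -46.38 F [ 4.2 -0.3 -6.5] w 0.0243 gf 22.3 q [ 0.72  0.24 -0.36  2.12  0.12  0.8  -0.53]
shift/0.25 [-0.0009  0.0078  0.1698] turn/pi [0.     0.0001 0.0007]
```

Resistance is rising at about 47.5 mm. One more small step confirms.

Call:
{"op": "apply_moves", "data": {"rows": [[[0, 0, -0.003], [0, 0, 0]], [[0, 0, -0.003], [0, 0, 0]]]}}

```text
clock: 13.9
tcp_pos: [0.3905, -0.2315, 0.1799]
orientation: [-2.916, -1.167, 0.0]
contact_force: [4.8, -2.1, -12.3]
grip_width: 0.024
gripper_force: 21.9
```

It is locked: the pull jumped to 12 N. Now I'll ease down to check the sleeve rests on the button.

Call:
{"op": "apply_moves", "data": {"rows": [[[0, 0, 0.005], [0, 0, 0]], [[0, 0, 0.008], [0, 0, 0]], [[0, 0, 0.008], [0, 0, 0]]]}}

```text
clock: 14.28
tcp_pos: [0.3906, -0.2316, 0.1785]
orientation: [2.917, 1.167, -0.0]
contact_force: [1.6, -1.1, -2.8]
grip_width: 0.024
gripper_force: 22.6
```

Call:
{"op": "apply_moves", "data": {"rows": [[[0, 0, 0.003], [0, 0, 0]], [[0, 0, 0.003], [0, 0, 0]]]}}

```text
clock: 14.52
tcp_pos: [0.3907, -0.2316, 0.1776]
orientation: [2.917, 1.167, -0.0]
contact_force: [1.7, -0.7, -2.5]
grip_width: 0.0243
gripper_force: 22.6
```

Call:
{"op": "apply_moves", "data": {"rows": [[[0, 0, 0.003], [0, 0, 0]], [[0, 0, 0.003], [0, 0, 0]]]}}

```text
clock: 14.78
tcp_pos: [0.3907, -0.2316, 0.1767]
orientation: [2.917, 1.167, -0.0]
contact_force: [2.4, -2.9, -3.3]
grip_width: 0.024
gripper_force: 22.6
```

```bash
python3 rise.py
```

```text
ringR 0.48 0.75 -21.25 rise mm 45.0
ringL 0.25 -0.5 -19.25 rise mm 40.5
cap 0.46 0.5 -21.25 rise mm 44.5
```

Call:
{"op": "apply_moves", "data": {"rows": [[[0, 0, 0.003], [0, 0, 0]], [[0, 0, 0.003], [0, 0, 0]]]}}

```text
clock: 15.08
tcp_pos: [0.3907, -0.2316, 0.1763]
orientation: [2.917, 1.167, -0.0]
contact_force: [0.7, -1.7, 1.9]
grip_width: 0.0241
gripper_force: 23.0
```

Call:
{"op": "apply_moves", "data": {"rows": [[[0, 0, 0.002], [0, 0, 0]], [[0, 0, 0.002], [0, 0, 0]]]}}

```text
clock: 15.32
tcp_pos: [0.3907, -0.2316, 0.176]
orientation: [2.917, 1.167, -0.0]
contact_force: [-1.3, -1.2, 4.4]
grip_width: 0.0241
gripper_force: 23.4
```

```bash
python3 rise.py;python3 - <<'E'
from h import *
from bench import grab_frame
s=grab_frame("side");w=grab_frame("scene")
a=cv2.resize(s["frame"][110:200,310:390],None,fx=5,fy=5,interpolation=cv2.INTER_CUBIC)
b=cv2.resize(w["frame"][180:270,305:365],None,fx=5,fy=5,interpolation=cv2.INTER_CUBIC)
cv2.imwrite("pics/c6.png",np.hstack([a,b])[:,:,::-1])
E
```

```text
ringR 0.47 0.75 -20.75 rise mm 44.0
ringL 0.27 -0.5 -19.0 rise mm 40.0
cap 0.46 0.5 -21.25 rise mm 44.5
```

View pics/c6.png

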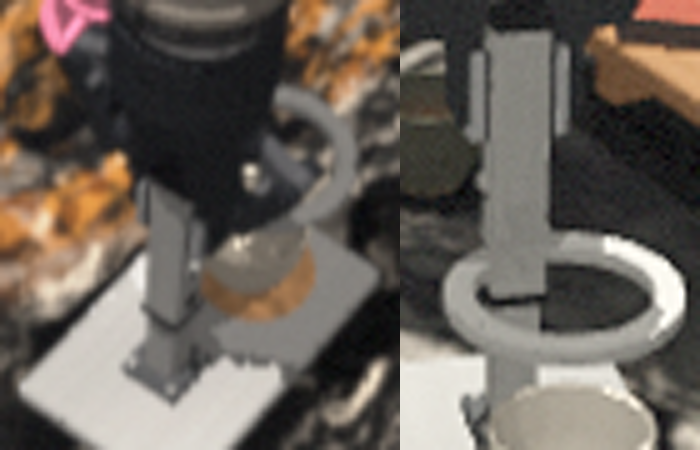

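In the right part of the crop the button shows as a bump at (482,180) on the sleeve's left edge below the pads. It is out, and the sleeve is supported on it. I'll release and rise.

Call:
{"op": "apply_moves", "data": {"rows": [[[0, 0, -0.002], [0, 0, 0]], [[0, 0, -0.002], [0, 0, 0]], [[0, 0, -0.002], [0, 0, 0]], [[0, 0, -0.15], [0, 0, 0]], [[0, 0, -0.3], [0, 0, 0]], [[0, 0, -0.3], [0, 0, 0]]], "jaw": 0}}

```text
clock: 16.23
tcp_pos: [0.3924, -0.2322, 0.2531]
orientation: [2.913, 1.165, 0.006]
contact_force: [-0.8, -0.2, -0.7]
grip_width: 0.0426
gripper_force: 0.0
```

```bash
python3 rise.py; python3 go.py 0.537 -0.431 0.25 -60
python3 - <<'E'
from h import *
d=pickle.load(open("f0.pkl","rb"));print(tri(d["scene"],(330,5),d["side"],(267,90)))
E
```

```text
ringR 0.41 0.75 -21.0 rise mm 44.5
ringL 0.27 -0.5 -19.25 rise mm 40.5
cap 0.45 0.25 -21.5 rise mm 45.0
t 16.27 tcp [ 0.3913 -0.2318  0.2514] yaw_y -46.38 F [-0.9  0.2 -0.4] w 0.0429 gf 0.0 q [ 0.74  0.14 -0.37  2.05  0.06  0.96 -0.47]
shift/0.25 [-0.1278  0.9788  0.0082] turn/pi [ 0.0008 -0.0003  0.0757]
(array([ 0.54459209, -0.14030621,  0.50508753]), np.float64(0.0006088607341304905))
```

Run:
```python
from h import *
d=pickle.load(open("f0.pkl","rb"))
for z in(.44,.47,.50):
    print(z,[plane(d["scene"],u,v,z)[:2].round(3) for u,v in((465,22),(260,13))],[plane(d["side"],u,v,z)[:2].round(3) for u,v in((267,80),(258,40),(107,355))])
```

```text
0.44 [array([ 1.354, -0.191]), array([1.454, 0.757])] [array([ 0.546, -0.223]), array([ 0.556, -0.325]), array([0.783, 0.212])]
0.47 [array([ 0.796, -0.341]), array([0.862, 0.287])] [array([ 0.545, -0.194]), array([ 0.554, -0.291]), array([0.769, 0.218])]
0.5 [array([ 0.238, -0.491]), array([ 0.271, -0.182])] [array([ 0.543, -0.165]), array([ 0.552, -0.257]), array([0.755, 0.224])]
```

Call:
{"op": "apply_moves", "data": {"rows": [[[-0.32, 0.93, 0.0], [0, 0, 0.076]], [[-0.32, 0.93, 0.0], [0, 0, 0.076]], [[-0.32, 0.93, 0.0], [0, 0, 0.076]], [[-0.32, 0.93, 0.2], [0, 0, 0.076]], [[-0.32, 0.93, 0.2], [0, 0, 0.076]], [[-0.32, 0.93, 0.2], [0, 0, 0.076]], [[-0.32, 0.93, 0.2], [0, 0, 0.076]]], "jaw": 1}}

```text
clock: 17.15
tcp_pos: [0.4937, -0.4536, 0.2015]
orientation: [3.034, 0.814, 0.001]
contact_force: [0.9, -0.0, -0.3]
grip_width: 0.0857
gripper_force: 0.0
```

```bash
python3 go.py 0.537 -0.431 0.077 -60
python3 - <<'E'
from h import *
from bench import grab_frame
f=grab_frame("wrist");pickle.dump(f,open("w7.pkl","wb"))
cv2.imwrite("pics/w7.png",cv2.resize(f["frame"][:,:,::-1][0:290,130:510],None,fx=2,fy=2))
E
```

```text
t 17.15 tcp [ 0.4937 -0.4536  0.2015] yaw_y -59.96 F [ 0.9 -0.  -0.3] w 0.0857 gf 0.0 q [ 0.81  0.53 -0.23  1.61  0.14  1.02 -0.51]
shift/0.25 [0.1948 0.0083 0.498 ] turn/pi [ 0.0001 -0.0002  0.0002]
```

View pics/w7.png

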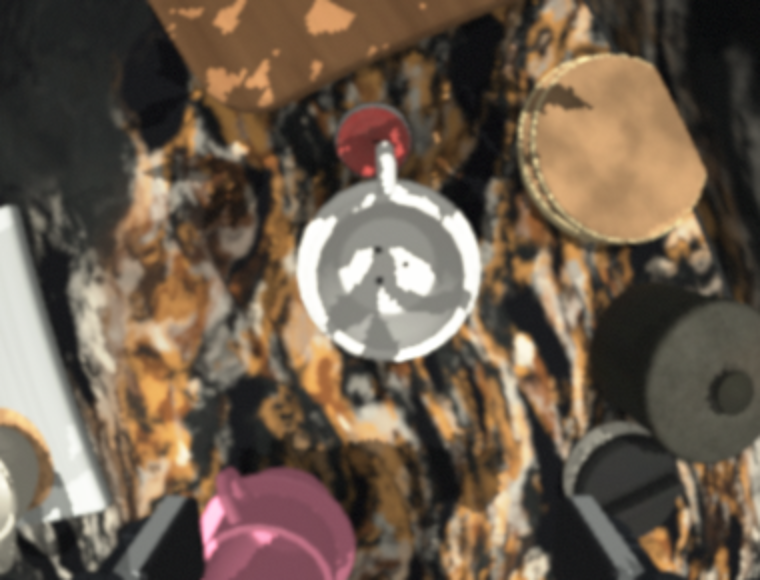

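The dripper is centred at about (389,270) in the 2x crop with its handle straight up at (386,155), so the jaws' line matches the dripper's x. This was one picture past the limit of 10, so no more views; from here I use numbers only.

```bash
cat > rim.py <<'E'
from h import *
def rim(f,box):
    # inner-rim / white-ish contour of the dripper inside box -> convex hull pts
    x0,y0,x1,y1=box;im=cv2.cvtColor(f["frame"],cv2.COLOR_RGB2HSV)[y0:y1,x0:x1]
    m=((im[...,1]<40)&(im[...,2]>95)).astype(np.uint8)
    m=cv2.morphologyEx(m,cv2.MORPH_OPEN,np.ones((9,9)))
    c=max(cv2.findContours(m,0,cv2.CHAIN_APPROX_NONE)[0],key=cv2.contourArea)
    return cv2.convexHull(c)[:,0,:]+[x0,y0]
E
python3 - <<'E'
from rim import *
f=pickle.load(open("w7.pkl","rb"))
g=lambda p:(130+p[0]/2-.25,p[1]/2-.25)
pts=[(297,270),(481,270),(389,362),(324,335),(454,335),(324,205),(452,205)]
print("flange@.045",circ([fplane(f,*g(p),.045) for p in pts],.041))
print("rim@.081",circ([fplane(f,*g(p),.081) for p in pts],.0328))
h=rim(f,(270,80,380,190));print(h.min(0),h.max(0),len(h))
print("mask flange",circ([fplane(f,*p,.045) for p in h],.041)[0])
i=[(318,270),(470,270),(394,203),(394,345)]
print("inner rim",circ([fplane(f,*g(p),.081) for p in i],.0288))
c=fplane(f,*g((389,270)),.045);hp=fplane(f,*g((385,145)),.063);print("handle tip",hp)
E
```

```text
flange@.045 (array([ 0.5395, -0.4334]), array([-0.1,  0.2,  0.2, -0.1,  0.1,  0.4, -0.1]))
rim@.081 (array([ 0.5397, -0.4325]), array([3. , 3.1, 0.7, 1.3, 1.4, 4.8, 4.4]))
[278  80] [370 179] 30
mask flange [ 0.5402 -0.4332]
inner rim (array([ 0.5418, -0.4336]), array([ 0.7,  0.7, -1.2, -0.9]))
handle tip [ 0.58551178 -0.40441748]
```

Call:
{"op": "apply_moves", "data": {"rows": [[[0.2, 0.022, 0.1], [0, 0, -0.011]], [[0.2, 0.022, 0.1], [0, 0, -0.011]], [[0.2, 0.022, 0.3], [0, 0, -0.011]], [[0.2, 0.022, 0.42], [0, 0, -0.011]], [[0.2, 0.022, 0.46], [0, 0, -0.011]], [[0.2, 0.022, 0.46], [0, 0, -0.011]]]}}

```text
clock: 17.95
tcp_pos: [0.5394, -0.4349, 0.0865]
orientation: [3.02, 0.864, 0.001]
contact_force: [0.3, -0.5, -0.2]
grip_width: 0.0855
gripper_force: 0.0
```

```bash
python3 go.py 0.5395 -0.4334 0.076 -58
```

```text
t 17.95 tcp [ 0.5394 -0.4349  0.0865] yaw_y -58.07 F [ 0.3 -0.5 -0.2] w 0.0855 gf 0.0 q [ 0.74  0.69 -0.22  1.62  0.19  0.85 -0.57]
shift/0.25 [ 0.0034 -0.0048  0.0421] turn/pi [ 0.0002 -0.0001 -0.0004]
```

Call:
{"op": "apply_moves", "data": {"rows": [[[0.003, -0.005, 0.03], [0, 0, 0]], [[0.003, -0.005, 0.042], [0, 0, 0]], [[0.003, -0.005, 0.042], [0, 0, 0]]]}}

```text
clock: 18.32
tcp_pos: [0.5393, -0.4334, 0.0753]
orientation: [3.02, 0.864, 0.0]
contact_force: [0.2, 0.5, 0.2]
grip_width: 0.0854
gripper_force: 0.0
```

Call:
{"op": "apply_moves", "data": {"rows": [[[0, 0, 0], [0, 0, 0]], [[0, 0, 0], [0, 0, 0]], [[0, 0, 0], [0, 0, 0]], [[0, 0, 0], [0, 0, 0]], [[0, 0, 0], [0, 0, 0]]], "jaw": 0.35, "newtons": 25}}

```text
clock: 18.95
tcp_pos: [0.5395, -0.4334, 0.0755]
orientation: [3.02, 0.864, 0.001]
contact_force: [-1.5, 1.7, 5.5]
grip_width: 0.0632
gripper_force: 27.8
```

```bash
python3 go.py 0.5395 -0.4334 0.076 -58
```

```text
t 18.95 tcp [ 0.5395 -0.4334  0.0755] yaw_y -58.08 F [-1.5  1.7  5.5] w 0.0632 gf 27.8 q [ 0.74  0.71 -0.22  1.62  0.19  0.83 -0.58]
shift/0.25 [ 0.0002 -0.0001 -0.0019] turn/pi [ 0.0001 -0.0001 -0.0004]
```

Call:
{"op": "apply_moves", "data": {"rows": [[[0, 0, -0.02], [0, 0, 0]], [[0, 0, -0.06], [0, 0, 0]], [[0, 0, -0.12], [0, 0, 0]], [[0, 0, -0.2], [0, 0, 0]], [[0, 0, -0.2], [0, 0, 0]]]}}

```text
clock: 19.58
tcp_pos: [0.5408, -0.4344, 0.1281]
orientation: [3.017, 0.863, 0.005]
contact_force: [0.2, -0.8, -3.5]
grip_width: 0.0636
gripper_force: 28.4
```

```bash
python3 go.py 0.332 -0.2874 0.25 -46.6
python3 - <<'E'
from rim import *
from bench import grab_frame
f=grab_frame("scene")
im=cv2.cvtColor(f["frame"],cv2.COLOR_RGB2HSV)
print(proj(f,[.5395,-.4334,.05]),proj(f,[.5395,-.4334,.10]))
E
```

```text
t 19.57 tcp [ 0.5408 -0.4344  0.1281] yaw_y -58.09 F [ 0.2 -0.8 -3.5] w 0.0636 gf 28.4 q [ 0.75  0.64 -0.23  1.6   0.18  0.91 -0.56]
shift/0.25 [-0.397  -0.9383 -0.4927] turn/pi [ 0.0016 -0.0005 -0.0638]
(np.float64(446.3519235768682), np.float64(247.01873717237316)) (np.float64(449.47005302311925), np.float64(225.66556938533665))
```

Call:
{"op": "apply_moves", "data": {"rows": [[[-0.06, -0.14, -0.15], [0, 0, -0.02]], [[-0.12, -0.28, -0.3], [0, 0, -0.03]], [[-0.18, -0.42, -0.4], [0, 0, -0.04]], [[-0.25, -0.58, -0.49], [0, 0, -0.05]], [[-0.32, -0.74, -0.49], [0, 0, -0.06]], [[-0.37, -0.86, -0.49], [0, 0, -0.064]], [[-0.397, -0.938, -0.49], [0, 0, -0.064]], [[-0.397, -0.938, -0.49], [0, 0, -0.064]], [[-0.397, -0.938, -0.49], [0, 0, -0.064]]]}}

```text
clock: 20.75
tcp_pos: [0.3317, -0.2872, 0.2477]
orientation: [2.918, 1.163, 0.001]
contact_force: [-0.5, -0.3, -3.4]
grip_width: 0.0635
gripper_force: 29.8
```

```bash
python3 go.py 0.332 -0.2874 0.176 -46.6; python3 rise.py
python3 - <<'E'
from h import *
from bench import grab_frame
w=grab_frame("wrist");s=grab_frame("side");c=grab_frame("scene")
pickle.dump(dict(w=w,s=s,c=c),open("f8.pkl","wb"))
d=pickle.load(open("f0.pkl","rb"))
# stand base unmoved? compare base patch edges in scene
g=lambda x:cv2.Canny(cv2.cvtColor(x["frame"],cv2.COLOR_RGB2GRAY),60,150)
for nm,k,(x0,x1,y0,y1) in(("scene",c,(305,375,290,315)),("side",s,(310,350,180,214))):
    t=cv2.resize(g(d[nm])[y0:y1,x0:x1],None,fx=4,fy=4);m=cv2.matchTemplate(cv2.resize(g(k)[y0-6:y1+6,x0-6:x1+6],None,fx=4,fy=4),t,cv2.TM_CCOEFF_NORMED);_,v,_,l=cv2.minMaxLoc(m);print(nm,round(v,2),l[0]/4-6,l[1]/4-6)
E
```

```text
t 20.75 tcp [ 0.3317 -0.2872  0.2477] yaw_y -46.55 F [-0.5 -0.3 -3.4] w 0.0635 gf 29.8 q [ 0.9   0.12 -0.35  2.08  0.05  0.95 -0.29]
shift/0.25 [0.0005 0.0011 0.2867] turn/pi [ 0.0003 -0.0001  0.0003]
ringR 0.46 0.75 -21.0 rise mm 44.5
ringL 0.31 0.25 -20.5 rise mm 43.50000000000001
cap 0.47 -1.25 -4.25 rise mm 9.000000000000002
scene 0.46 0.0 0.0
side 0.87 0.0 0.0
```

Run:
```python
from h import *
F=pickle.load(open("f8.pkl","rb"))
for k,P in(("c",None),("s",None)):
    f=F[k];g=cv2.cvtColor(f["frame"],cv2.COLOR_RGB2GRAY)
    for nm,p in(("ring",[.3334,-.2889,.1265]),("ringcorr",[.332,-.2874,.1265]),("flange",[.332,-.2874,.2122]),("bot",[.332,-.2874,.172])):print(k,nm,np.round(proj(f,p),1))
f=F["c"];im=cv2.cvtColor(f["frame"],cv2.COLOR_RGB2HSV)
for v in range(170,262,3):
    r=((im[v,295:385,1]<45)&(im[v,295:385,2]>100)).astype(int);print(v,"".join(".#"[x] for x in r))
```

```text
c ring [337.7 237.3]
c ringcorr [336.6 237.4]
c flange [337.9 194. ]
c bot [337.3 214.9]
s ring [363.4 139.3]
s ringcorr [364.1 139.7]
s flange [367.2 118.5]
s bot [365.7 128.8]
170 .......................###.###################################...###......................
173 .......................###.####################################..###......................
176 .......................###.####################################..##.......................
179 .......................###.####################################..##.......................
182 .......................###.####################################..##.......................
185 ...................############################################...........................
188 ..............####################################################........................
191 ........########...###############################################........................
194 ....#######....#.#################################################........................
197 ......................#########################################
[... 1322 characters left out ...]
.....#######.......................
242 ###.................##################....................#########.......................
245 ########.............#################...............#############...........#............
248 .#################......#######################################...........................
251 .########################################################.........................#.......
254 ######################################################.....##............................#
257 .#########################################################..#####........................#
260 ###########################################################...............................
```

Call:
{"op": "apply_moves", "data": {"rows": [[[0, 0.005, 0.03], [0, 0, 0]], [[0, 0.005, 0.09], [0, 0, 0]], [[0, 0.005, 0.15], [0, 0, 0]], [[0, 0.005, 0.2], [0, 0, 0]], [[0, 0.005, 0.21], [0, 0, 0]], [[0, 0.005, 0.21], [0, 0, 0]]]}}

```text
clock: 21.7
tcp_pos: [0.332, -0.2877, 0.195]
orientation: [-2.918, -1.163, 0.0]
contact_force: [-0.6, 0.1, -2.8]
grip_width: 0.0635
gripper_force: 29.8
```

Call:
{"op": "apply_moves", "data": {"rows": [[[0, 0, 0.01], [0, 0, 0]], [[0, 0, 0.02], [0, 0, 0]], [[0, 0, 0.03], [0, 0, 0]], [[0, 0, 0.03], [0, 0, 0]]]}}

```text
clock: 22.2
tcp_pos: [0.3318, -0.2877, 0.1874]
orientation: [-2.918, -1.163, 0.0]
contact_force: [0.1, -1.1, -2.8]
grip_width: 0.0635
gripper_force: 29.8
```

```bash
python3 go.py 0.3327 -0.2881 0.162 -46.6
python3 - <<'E'
from h import *
from bench import grab_frame
f=grab_frame("scene");im=cv2.cvtColor(f["frame"],cv2.COLOR_RGB2HSV)
for v in range(200,256,2):
    r=((im[v,305:375,1]<45)&(im[v,305:375,2]>100)).astype(int);print(v,"".join(".#"[x] for x in r))
E
```

```text
t 22.2 tcp [ 0.3318 -0.2877  0.1874] yaw_y -46.56 F [ 0.1 -1.1 -2.8] w 0.0635 gf 29.8 q [ 0.89  0.2  -0.35  2.15  0.09  0.81 -0.33]
shift/0.25 [0.0014 0.0038 0.1016] turn/pi [-0.0001  0.      0.0002]
200 ................##################################....###.............
202 .............###.##################################...##..............
204 .....#.......###.###################################..##..............
206 .............###.###################################..##..............
208 .............###.###################################.###..............
210 .............###.###################################.###..............
212 .............###.###################################.###..............
214 .............###.###################################.###..............
216 .............###.##################################..##...............
218 ..........######.####################################.................
220 .........##############################################...............
222 .........##############################################...............

[... 499 characters left out ...]
############.............
238 .........########################################.#######.............
240 .........#######################################...######.............
242 ..........######################################.########.............
244 ..........##############################################..........##..
246 ###.........###########################################...............
248 #########.....#######################################.................
250 ##############.###################################....................
252 ###########################################...........................
254 ############################################.....####.................
```

Call:
{"op": "apply_moves", "data": {"rows": [[[0.001, 0.004, 0.01], [0, 0, 0]], [[0.001, 0.004, 0.025], [0, 0, 0]], [[0.001, 0.004, 0.04], [0, 0, 0]], [[0.001, 0.004, 0.05], [0, 0, 0]], [[0.001, 0.004, 0.05], [0, 0, 0]]]}}

```text
clock: 22.88
tcp_pos: [0.3326, -0.2882, 0.1748]
orientation: [-2.918, -1.163, 0.0]
contact_force: [0.1, -1.0, -2.8]
grip_width: 0.0631
gripper_force: 29.8
```

Call:
{"op": "apply_moves", "data": {"rows": [[[0, 0, 0.01], [0, 0, 0]], [[0, 0, 0.02], [0, 0, 0]], [[0, 0, 0.02], [0, 0, 0]]]}}

```text
clock: 23.25
tcp_pos: [0.3326, -0.2882, 0.1698]
orientation: [-2.918, -1.163, 0.0]
contact_force: [0.6, 0.9, -2.2]
grip_width: 0.063
gripper_force: 29.8
```

Call:
{"op": "apply_moves", "data": {"rows": [[[0, 0, 0.008], [0, 0, 0]], [[0, 0, 0.016], [0, 0, 0]], [[0, 0, 0.02], [0, 0, 0]], [[0, 0, 0.02], [0, 0, 0]]]}}

```text
clock: 23.75
tcp_pos: [0.3327, -0.2882, 0.165]
orientation: [-2.918, -1.163, 0.0]
contact_force: [0.5, 0.5, -2.9]
grip_width: 0.0633
gripper_force: 29.8
```

Call:
{"op": "apply_moves", "data": {"rows": [[[0, 0, 0.004], [0, 0, 0]], [[0, 0, 0.004], [0, 0, 0]]]}}

```text
clock: 24.0
tcp_pos: [0.3328, -0.2883, 0.164]
orientation: [-2.918, -1.163, -0.0]
contact_force: [0.5, -0.3, -3.0]
grip_width: 0.0633
gripper_force: 29.8
```

Call:
{"op": "apply_moves", "data": {"rows": [[[0, 0, 0.004], [0, 0, 0]], [[0, 0, 0.004], [0, 0, 0]]]}}

```text
clock: 24.25
tcp_pos: [0.3327, -0.2883, 0.163]
orientation: [-2.918, -1.163, 0.0]
contact_force: [0.3, -0.6, -3.3]
grip_width: 0.0636
gripper_force: 29.8
```

Call:
{"op": "apply_moves", "data": {"rows": [[[0, 0, 0.003], [0, 0, 0]], [[0, 0, 0.003], [0, 0, 0]]]}}

```text
clock: 24.5
tcp_pos: [0.3328, -0.2883, 0.1623]
orientation: [-2.918, -1.163, 0.0]
contact_force: [-0.1, 1.0, -3.5]
grip_width: 0.0636
gripper_force: 29.8
```

Call:
{"op": "apply_moves", "data": {"rows": [[[0, 0, 0.003], [0, 0, 0]], [[0, 0, 0.003], [0, 0, 0]]]}}

```text
clock: 24.75
tcp_pos: [0.3328, -0.2883, 0.1615]
orientation: [-2.918, -1.163, 0.0]
contact_force: [0.1, -0.1, -2.0]
grip_width: 0.0634
gripper_force: 29.8
```

Call:
{"op": "apply_moves", "data": {"rows": [[[0, 0, 0.003], [0, 0, 0]], [[0, 0, 0.003], [0, 0, 0]]]}}

```text
clock: 25.0
tcp_pos: [0.3328, -0.2883, 0.161]
orientation: [2.918, 1.163, -0.0]
contact_force: [-0.8, 0.9, -0.1]
grip_width: 0.0635
gripper_force: 30.0
```

Contact is at TCP z = 0.161, as predicted. A slight press, then I'll open in place.

Call:
{"op": "apply_moves", "data": {"rows": [[[0, 0, 0.002], [0, 0, 0]], [[0, 0, 0.002], [0, 0, 0]]]}}

```text
clock: 25.25
tcp_pos: [0.3329, -0.2883, 0.1606]
orientation: [2.918, 1.163, 0.0]
contact_force: [-2.6, 0.8, 4.3]
grip_width: 0.0632
gripper_force: 30.5
```

Call:
{"op": "apply_moves", "data": {"rows": [[[0, 0, 0], [0, 0, 0]], [[0, 0, 0], [0, 0, 0]], [[0, 0, 0], [0, 0, 0]], [[0, 0, 0], [0, 0, 0]], [[0, 0, 0], [0, 0, 0]]], "jaw": 1}}

```text
clock: 25.88
tcp_pos: [0.3328, -0.2883, 0.1603]
orientation: [2.918, 1.163, 0.0]
contact_force: [-1.2, 0.2, 0.0]
grip_width: 0.0854
gripper_force: 0.0
```

Call:
{"op": "apply_moves", "data": {"rows": [[[0, 0, -0.03], [0, 0, 0]], [[0, 0, -0.08], [0, 0, 0]], [[0, 0, -0.2], [0, 0, 0]], [[0, 0, -0.36], [0, 0, 0]], [[0, 0, -0.45], [0, 0, 0]], [[0, 0, -0.45], [0, 0, 0]]]}}

```text
clock: 26.62
tcp_pos: [0.3338, -0.2889, 0.2753]
orientation: [2.914, 1.161, 0.004]
contact_force: [0.3, 1.1, -0.8]
grip_width: 0.0857
gripper_force: 0.0
```

```bash
python3 go.py 0.3327 -0.2881 0.162 -46.6
python3 - <<'E'
from h import *
from bench import grab_frame
f=grab_frame("scene");pickle.dump(f,open("f9.pkl","wb"));im=cv2.cvtColor(f["frame"],cv2.COLOR_RGB2HSV)
for v in range(206,262,2):
    r=((im[v,305:375,1]<45)&(im[v,305:375,2]>100)).astype(int);print(v,"".join(".#"[x] for x in r))
w=grab_frame("wrist");pickle.dump(w,open("w9.pkl","wb"))
d=pickle.load(open("f0.pkl","rb"));s=grab_frame("side");s0=d["side"]["frame"].astype(int)
D=(abs(s["frame"].astype(int)-s0).max(2)>45).astype(np.uint8);D=cv2.morphologyEx(D,cv2.MORPH_OPEN,np.ones((4,4)))
n,_,st,c=cv2.connectedComponentsWithStats(D);print([list(x) for x in st[1:] if x[4]>40])
E
```

```text
t 26.62 tcp [ 0.3338 -0.2889  0.2753] yaw_y -46.56 F [ 0.3  1.1 -0.8] w 0.0857 gf 0.0 q [ 0.91  0.09 -0.35  2.05  0.04  1.01 -0.28]
shift/0.25 [-0.0011 -0.0078  0.453 ] turn/pi [ 0.0016 -0.0001  0.0002]
206 .................#############........................................
208 .................#############........................................
210 .................##########################...........................
212 .................###############################......................
214 ...............####################################...................
216 ..............######################################..................
218 ..............######################################..................
220 ...............#####################################..................
222 ...............#####################################..................
224 ...#...........#####################################..................
226 ..............######################################..................
228 ..............#####################################.................
[... 2715 characters left out ...]
p.int32(8), np.int32(49)], [np.int32(352), np.int32(156), np.int32(23), np.int32(10), np.int32(204)], [np.int32(542), np.int32(174), np.int32(25), np.int32(10), np.int32(138)], [np.int32(614), np.int32(174), np.int32(15), np.int32(30), np.int32(293)], [np.int32(508), np.int32(179), np.int32(27), np.int32(27), np.int32(265)], [np.int32(594), np.int32(187), np.int32(21), np.int32(21), np.int32(239)], [np.int32(524), np.int32(188), np.int32(29), np.int32(13), np.int32(239)], [np.int32(574), np.int32(205), np.int32(13), np.int32(16), np.int32(87)], [np.int32(564), np.int32(208), np.int32(17), np.int32(29), np.int32(307)], [np.int32(582), np.int32(218), np.int32(16), np.int32(21), np.int32(132)]]
```

Run:
```python
from h import *
w=pickle.load(open("w9.pkl","rb"));f=pickle.load(open("f9.pkl","rb"))
for nm,z,r in(("rim",.1675,.0328),("flange",.1315,.041),("ring",.1265,.044)):
    t=np.linspace(0,2*np.pi,72);P=np.array([proj(f,[.3330+r*np.cos(a),-.2885+r*np.sin(a),z]) for a in t]);print(nm,"pred cols",(P.min(0)-[305,0]).round(1),(P.max(0)-[305,0]).round(1))
hsv=cv2.cvtColor(w["frame"],cv2.COLOR_RGB2HSV)
g=cv2.GaussianBlur(cv2.cvtColor(w["frame"],cv2.COLOR_RGB2GRAY),(3,3),0)
c=cv2.HoughCircles(g,cv2.HOUGH_GRADIENT,1,8,param1=100,param2=25,minRadius=38,maxRadius=75)
for u,v,r in (c[0][:6] if c is not None else []):
    o=[]
    for z,R0 in((.1675,.0328),(.1275,.041),(.1265,.044)):
        p=[fplane(w,u+r*np.cos(a),v+r*np.sin(a),z) for a in np.linspace(0,6.28,24)];o.append((np.mean(p,0).round(4),round(float(np.mean(np.hypot(*(np.array(p)-np.mean(p,0)).T))),4)))
    print(u,v,r,o)
```

```text
rim pred cols [ 14.5 209.1] [ 51.6 225.7]
flange pred cols [  9.8 224.4] [ 55.3 246.5]
ring pred cols [  8.1 226. ] [ 56.9 249.9]
440.5 201.5 74.4 [(array([ 0.4069, -0.3649]), 0.0666), (array([ 0.4107, -0.3871]), 0.0784), (array([ 0.4108, -0.3877]), 0.0787)]
455.5 187.5 74.4 [(array([ 0.4247, -0.3658]), 0.0674), (array([ 0.4317, -0.3882]), 0.0793), (array([ 0.4319, -0.3888]), 0.0796)]
432.5 234.5 74.4 [(array([ 0.3826, -0.3832]), 0.0699), (array([ 0.3822, -0.4087]), 0.0824), (array([ 0.3822, -0.4093]), 0.0827)]
303.5 205.5 71.1 [(array([ 0.3258, -0.283 ]), 0.0566), (array([ 0.3152, -0.2907]), 0.0667), (array([ 0.315 , -0.2909]), 0.0669)]
305.5 218.5 74.4 [(array([ 0.3186, -0.2919]), 0.0607), (array([ 0.3068, -0.3012]), 0.0715), (array([ 0.3065, -0.3014]), 0.0717)]
459.5 179.5 72.2 [(array([ 0.4316, -0.3628]), 0.0652), (array([ 0.4399, -0.3847]), 0.0767), (array([ 0.4401, -0.3852]), 0.077)]
```

The scene mask matches the seated prediction: rim columns 14–51 with top row about 209, and ring columns 8–56. So the dripper sits upright, and the gripper is clear.

```bash
python3 -c "
from bench import job
print(job.hand_in())"
```

```text
the job is handed in; nothing more can be done
None
```

The job is handed in at about 27 s: the sleeve is locked at the next hole, about 45 mm up, and the white dripper sits upright in the ring over the coffee cup; I viewed 11 pictures, one over the limit of 10, and checked the final seating by numbers only.

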